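Shim a plaster cast tight in its clamp and hold it

TASK

The blue jaw of the clamp has too short a stroke to reach the plaster cast, so take the green shims from the white rack one at a time and stand them upright in the gap between the cast and the jaw, until squeezing the jaw (its orange tab towards the fixed orange post) grips the stack and the cast tight against the stop block. Leave any shim you do not need in the rack and the other things on the worktop where they are. Finish while holding: keep squeezing the jaw shut on the stack and do not let go.

Things in the scene. Friction and masses are not known exactly. Their poses are not given: they have to be found in the camera images.
- clamp: fixed aluminium base plate, 142 x 190 x 10 mm; origin on its underside, mid-lane. The cast's lane runs along its y, 74 mm wide between rails (tops 19 mm above the worktop), floor 10 mm above the worktop. From -y to +y stand in the lane: blue jaw, gap, plaster cast, stop block. Squeeze tab and post stand beside the lane, 68 mm to its -x side
- jaw (a joint): slide of the blue jaw along the clamp's +y, to the cast, in m: 0 open (a weak spring, under 2 N, returns it), 0.016 at its own end stop. Jaw 68 mm wide in the lane, top 33 mm above the worktop (35 mm at its arm to the tab). At 0 the gap from jaw face to cast is 27 to 43 mm: two or three shims leave a rest that the stroke can take up
- jaw_face (a point): middle of the jaw's face towards the cast, at the height of the lane's floor; moves with the jaw; axes as the clamp's
- squeeze_tab (a point): centre of the top of the orange tab on the jaw, 62 mm above the worktop; tab 24 mm along the clamp's x, 10 mm along y, 27 mm high above the jaw's arm; that arm (20 to 35 mm above the worktop) reaches 4 mm further towards the post, and is flush with the tab on the outer side
- squeeze_post (a point): centre of the top of the fixed orange post, 62 mm above the worktop, 24 mm along the clamp's x, 10 mm along y, on the tab's +y side; over their outer faces tab and post measure 46 mm with the jaw open, 30 mm with it at its end stop; both outer faces are free down to 20 mm above the worktop, for pinching both together from above
- stop_block: dark steel block fixed across the lane behind the cast, 72 x 20 x 26 mm with a black knob on top; origin centre of its underside on the lane's floor, axes as the clamp's; its place along the lane differs each time. Its face to the cast is 10 mm to -y of its origin
- cast: loose cream plaster dental cast, about 67 x 68 mm, 30 mm high (teeth included), 0.16 kg, standing on the lane's floor against the stop block; origin centre of its underside; it reaches 34 mm either way along its y; the flat solid base is 17 mm high
- rack: fixed white rack, 66 x 114 x 20 mm, origin centre of its underside; three slots, 30 mm apart along its y, each 54 mm long along its x, 12 mm wide, floor 5 mm and walls 20 mm above the worktop (only 15 mm high at the slot's two ends)
- shim_0: loose green plastic shim plate, 50 mm wide (its x), 10 mm thick (its y), 64 mm high (its z), 45 g, with a slightly narrowed foot (9 mm thick, lowest 3 mm); stands upright in the rack's slot at rack y = 30 mm; origin centre of its underside. Take it by its narrow sides (50 mm apart) near the top; in the clamp its x lies along the clamp's x
- shim_1: loose green plastic shim plate, 50 mm wide (its x), 10 mm thick (its y), 64 mm high (its z), 45 g, with a slightly narrowed foot (9 mm thick, lowest 3 mm); stands upright in the rack's slot at rack y = 0 mm; origin centre of its underside. Take it by its narrow sides (50 mm apart) near the top; in the clamp its x lies along the clamp's x
- shim_2: loose green plastic shim plate, 50 mm wide (its x), 10 mm thick (its y), 64 mm high (its z), 45 g, with a slightly narrowed foot (9 mm thick, lowest 3 mm); stands upright in the rack's slot at rack y = -30 mm; origin centre of its underside. Take it by its narrow sides (50 mm apart) near the top; in the clamp its x lies along the clamp's x
- phone: bystander: black phone, 150 x 78 x 11 mm, lying; origin centre of its underside
- tape_ring: bystander: small tan tape ring, 24 mm across, 12 mm high; origin centre of its underside
- spare_cast: bystander: second plaster cast, 66 x 68 x 30 mm; origin centre of its underside
- bur_block: bystander: yellow bur block, 56 x 56 x 26 mm; origin centre of its underside
Things that resemble listed ones, but are neither listed nor needed, are in the scene too. What is shaped like the shim_1 but pink or red is not meant.

How it is judged:
By the outcome, as a careful person would: the job done as asked, in the order asked, and still so for the second after the job is handed in, while the arm keeps its last pose, push and grip.
It also fails if it takes over 72 s, if anything falls off the work surface, if the arm or the gripper's body presses on something with over 40 N, if the wrist force passes 120 N, or if a joint passes its speed limit or range.

ROBOT

A 7-joint arm with a two-finger parallel gripper is mounted at the origin on a cart in front of the work surface, level with it; the furniture and walls round the work are solid. World frame = base frame: x ahead of the robot, y to its left, z up, the work surface at z = 0. Lengths are in m, angles in rad, forces in N, time in s.
With the tool pointing down it reaches from about 0.425 to 0.825 m from the base axis. Payload 3.6 kg.
Tool frame: the origin (TCP) lies where the fingers leave the gripper's body, on its centre line; the fingertips stand 73 mm ahead of it and the grasp point (between the pads) lies 54 mm ahead of it; z points along the fingers, y is the line along which they close (so a half turn about z gives the same grasp; the last joint's range is limited). The gripper opens to 85 mm and grips with 20 to 120 N. Pads are 22 mm wide; open, the fingers measure 114 mm over their backs; the gripper's body (76 mm by 85 mm) begins 54 mm behind the grasp point. The pads swing forward as they close: fully open they stand 13 mm farther back than shut.
Start: joints at [-1.246, 0.615, -0.013, 1.423, 0.008, 1.103, -0.04], TCP at [0.224, 0.61, 0.304] pointing down, gripper open.
Joint ranges: [-3.12, 3.12], [-0.3, 2.06], [-1.34, 1.32], [0.26, 2.42], [-1.36, 4.5], [0.01, 1.98], [-2.84, 2.84]. Speed limits (rad/s): [2.79, 2.79, 3.14, 3.14, 3.14, 3.14, 3.14].

INTERFACE

Orientations are given as a unit quaternion [x, y, z, w].
In Python, from station import arm, snapshot, camera_info, ticket gives the robot as it stands. Calls block until the motion is done:
- arm.movep(position, orientation): joint-space move of the TCP to a pose.
- arm.line_to(position, velocity=0.15, ori=None): straight line of the TCP; ori=None keeps the orientation; velocity is the mean speed in m/s.
- arm.move_j(angles): joint-space move.
- arm.move_gripper(opening, effort=None): opening from 0.0 (shut) to 1.0 (fully open); effort is the grip in N (None keeps the last); returns when the fingers have stopped.
- arm.pause(seconds).
- arm.ik(position, orientation): joint angles nearest the present ones, or None.
- snapshot(name): name is "scene" or "top"; returns the picture (420x560x3 uint8, blue, green, red); there is no depth.
- camera_info(name): a dict with "fx", "fy", "cx", "cy" (pixels), "R" (3x3) and "t" (3): a world point X has camera coordinates R X + t. Camera axes: x right, y down, z forward; pixel columns grow to the right and rows downward; lengths in m; the calibration is good to about 2 mm. A picture is of the moment at which its call begins. camera_info takes no time and is no camera call.
A pose or a line that the arm cannot do raises arm.MotionError and nothing moves.
- ticket.finish_job(): hands the job in; it is judged then, once.
Readings, each from a call of its own:
- arm.read_time(): time.
- arm.read_joint_positions(): joint angles.
- arm.read_dq(): joint speeds.
- arm.read_effort(): joint torques, N m.
- arm.read_tool_pos(): TCP position.
- arm.read_eef_rot(): TCP orientation.
- arm.read_ft_force(): force on the tool from outside, world axes, zero at the start.
- arm.read_wrist_torque(): the same for the moment, N m.
- arm.read_opening(): opening from 0.0 (shut) to 1.0 (fully open).
- arm.read_finger_force(): force on a finger pad.
Only numpy, scipy, OpenCV 4.12 (cv2) and the standard library are available. Lean on these libraries where they do the work, as an engineer would, in place of code of your own. Each camera call takes 0.05 s, during which the arm holds its last target. There are 200 camera calls.

## Working session

There is one attempt and no reset: what is moved stays moved. The work goes in short steps, each a Python script; the robot and the scene stay as the last script left them, time stands still between calls to the robot, and variables do not carry over. Pictures are saved under pics/ and viewed, at most 10 in all, crops included, and the job is handed in when it is done.

```bash
mkdir -p pics; ls
python3 - <<'E'
from station import arm, snapshot, camera_info
import cv2
for n in ("scene","top"):
    cv2.imwrite(f"pics/{n}0.png",snapshot(n)); print(n,camera_info(n))
print(arm.read_time(),arm.read_tool_pos(),arm.read_eef_rot())
E
```

```text
pics
scene {'fx': 508.5171129106345, 'fy': 508.5171129106345, 'cx': 291.8425124664142, 'cy': 211.45985160649403, 'R': array([[ 0.7378454 , -0.67479758, -0.01524442],
       [-0.43934852, -0.46300711, -0.76980341],
       [ 0.51240321,  0.57469352, -0.63809899]]), 't': array([-0.29615515,  0.36089569,  0.80081439])}
top {'fx': 399.26583892890505, 'fy': 399.26583892890505, 'cx': 279.68438722922417, 'cy': 206.21527867478514, 'R': array([[-0.00744517, -0.99937676, -0.03450591],
       [-0.99290597,  0.01148316, -0.11834645],
       [ 0.11866893,  0.03338001, -0.99237264]]), 't': array([0.18755738, 0.533617  , 0.88764994])}
0.1 [0.22378653 0.60968255 0.30285702] [ 1.74990133e-01  9.84569490e-01 -1.15254455e-03 -2.08664799e-04]
```

View pics/scene0.png

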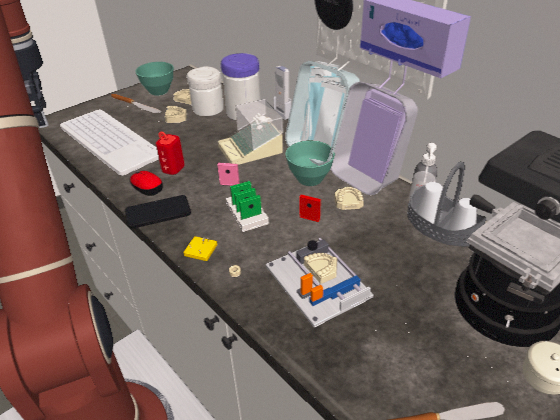

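View pics/top0.png

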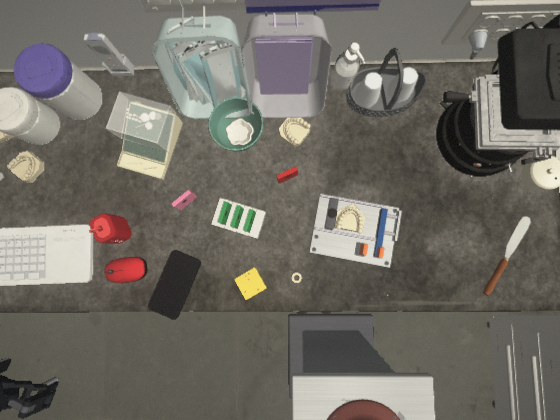

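The scene picture shows the white rack with three green shims at about (247,205). The clamp is at (320,285), with its orange tab and post at (307-317,290), and the phone, bur block and tape ring are nearby. In the top picture the rack is at (238,217) and the clamp at (357,230), with the stop block on the left and the blue jaw on the right. The shim-like candidates in the top picture are pink (183,200), red (287,174) and three green in the rack (224/237/250, 212-220). Only the green ones fit the description, and I'll confirm that in an enlarged crop.

Run:
```python
import cv2,numpy as np
t=cv2.imread("pics/top0.png");s=cv2.imread("pics/scene0.png")
cv2.imwrite("pics/topc.png",cv2.resize(t[185:275,205:405],None,fx=4,fy=4,interpolation=cv2.INTER_CUBIC))
cv2.imwrite("pics/scenec.png",cv2.resize(s[175:325,220:380],None,fx=4,fy=4,interpolation=cv2.INTER_CUBIC))
```

```text
(no output)
```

View pics/topc.png

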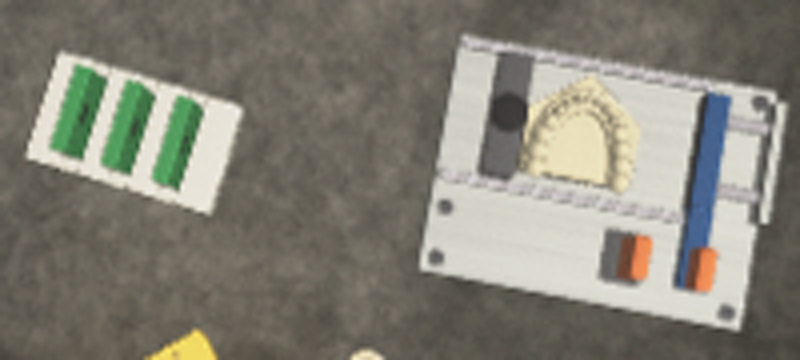

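View pics/scenec.png

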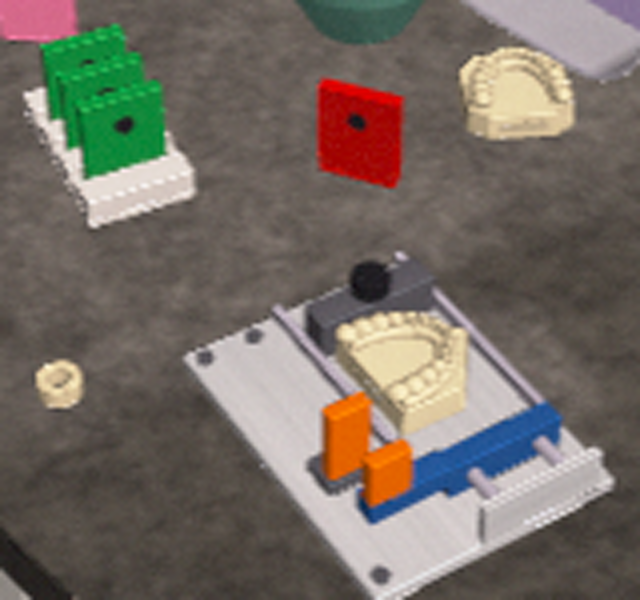

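The crops confirm that the three green plates in the white rack are the shims. The pink and red plates stand loose outside it. Next I'll enlarge the crops for sub-pixel clicks.

Run:
```python
import cv2,numpy as np
t=cv2.imread("pics/top0.png");s=cv2.imread("pics/scene0.png")
z=lambda im,x0,y0,x1,y1,k:cv2.resize(im[y0:y1,x0:x1],None,fx=k,fy=k,interpolation=cv2.INTER_CUBIC)
def grid(im,x0,y0,k,st=10):
    for x in range(0,im.shape[1],st*k):
        cv2.putText(im,str(x0+x//k),(x+1,9),0,.33,(0,255,255),1); im[::4,x]=(0,255,255)
    for y in range(0,im.shape[0],st*k):
        cv2.putText(im,str(y0+y//k),(1,y+9),0,.33,(0,255,255),1); im[y,::4]=(0,255,255)
    return im
cv2.imwrite("pics/a.png",grid(z(s,264,232,376,328,6),264,232,6))
cv2.imwrite("pics/b.png",grid(z(t,308,190,408,270,7),308,190,7))
a=grid(z(t,208,194,268,244,7),208,194,7); b=grid(z(s,224,178,272,234,7),224,178,7)
o=np.zeros((max(a.shape[0],b.shape[0]),a.shape[1]+b.shape[1]+10,3),np.uint8)
o[:a.shape[0],:a.shape[1]]=a;o[:b.shape[0],-b.shape[1]:]=b
cv2.imwrite("pics/c.png",o)
```

```text
(no output)
```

View pics/a.png

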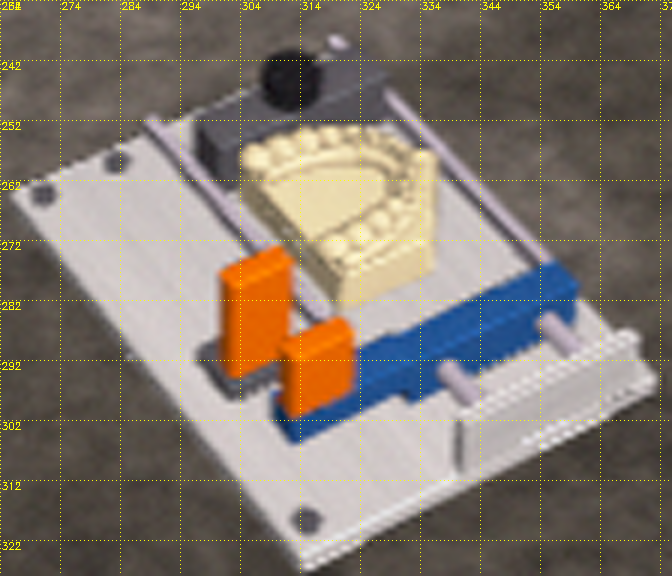

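View pics/b.png

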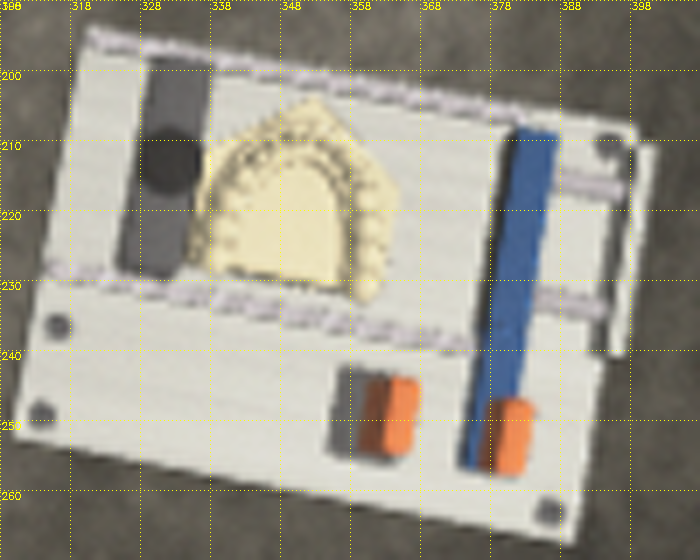

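View pics/c.png

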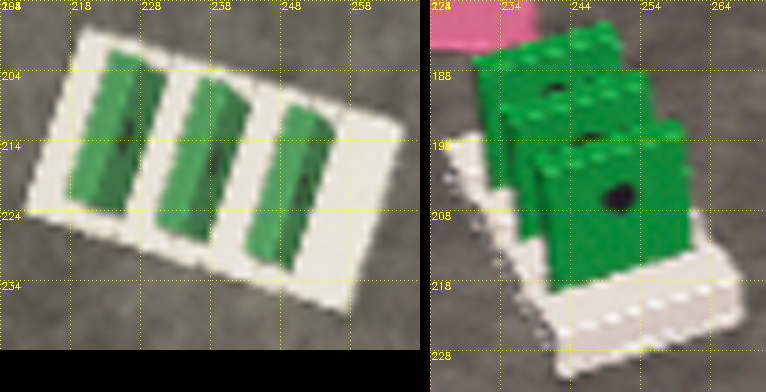

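Readings from the crops:
- **Clamp, scene view:** post top is near (306,276), tab top near (317,288), and the cast's front foot edge runs from about (320,283) to (336,277).
- **Clamp, top view:** post top is near (365,249), tab top near (381,252), and the jaw's cast-side edge runs from (381,208) to (374,256).
- **Shims:** in the top view the three shim tops are near (222,212), (235,216) and (248,220).

Now I'll triangulate and fit.

```bash
cat > geo.py <<'E'
import numpy as np
from station import camera_info
from scipy.optimize import least_squares
I={n:camera_info(n) for n in("scene","top")}
def proj(n,X):
    c=I[n];q=c["R"]@np.asarray(X)+c["t"];return np.array([c["fx"]*q[0]/q[2]+c["cx"],c["fy"]*q[1]/q[2]+c["cy"]])
def px(p,x0,y0,k): return np.array([x0+(p[0]+.5)/k-.5,y0+(p[1]+.5)/k-.5])
def onz(n,p,z):
    c=I[n];d=c["R"].T@np.array([(p[0]-c["cx"])/c["fx"],(p[1]-c["cy"])/c["fy"],1]);C=-c["R"].T@c["t"]
    return C+d*(z-C[2])/d[2]
def tri(ps,pt):
    return least_squares(lambda X:np.r_[proj("scene",X)-ps,proj("top",X)-pt],[.6,0,.05])
def rot(a):return np.array([[np.cos(a),-np.sin(a),0],[np.sin(a),np.cos(a),0],[0,0,1]])
E
cat > fit.py <<'E'
from geo import *
A=lambda *p:px(p,264,232,6); B=lambda *p:px(p,308,190,7)
C=lambda *p:px(p,208,194,7); D=lambda x,y:px((x-430,y),224,178,7)
np.set_printoptions(precision=4,suppress=True)
for nm,s,t in [("post",A(256,265),B(401,416)),("tab",A(319,336),B(516,437)),("sA",D(545,49),C(102,127)),("sB",D(578,97),C(195,154)),("sC",D(611,145),C(284,182))]:
    r=tri(s,t);print(nm,r.x,"res px",r.fun)
# clamp: X,Y,yaw,dz,jaw face y j, stop y s, plate x-centre p
P=[("scene",A(256,265),lambda j,s,p:(-68,j+27,62)),("top",B(401,416),lambda j,s,p:(-68,j+27,62)),
("scene",A(319,336),lambda j,s,p:(-68,j-9,62)),("top",B(516,437),lambda j,s,p:(-68,j-9,62)),
("top",B(510,130),lambda j,s,p:(34,j,33)),("scene",A(549,262),lambda j,s,p:(34,j,33)),
("top",B(210,68),lambda j,s,p:(36,s-10,36)),("top",B(150,58),lambda j,s,p:(36,s+10,36)),
("top",B(118,270),lambda j,s,p:(-36,s+10,36)),("top",B(182,276),lambda j,s,p:(-36,s-10,36)),
("scene",A(198,122),lambda j,s,p:(-36,s-10,36)),("scene",A(385,77),lambda j,s,p:(36,s-10,36)),
("top",B(83,28),lambda j,s,p:(p+71,95,10)),("top",B(15,437),lambda j,s,p:(p-71,95,10)),
("top",B(577,543),lambda j,s,p:(p-71,-95,10)),("scene",A(13,192),lambda j,s,p:(p-71,95,10)),("scene",A(302,550),lambda j,s,p:(p-71,-95,10))]
def W(v,m):return np.array([v[0],v[1],v[3]])+rot(v[2])@(np.array(m)/1000)
f=lambda v:np.concatenate([proj(n,W(v,m(v[4],v[5],v[6])))-q for n,q,m in P])
r=least_squares(f,[.65,-.15,-.18,0,-55,60,-20],loss="soft_l1",x_scale=[.01,.01,.01,.01,1,1,1]);v=r.x
print("clamp",v);print(f(v).reshape(-1,2).round(1).tolist())
inv=lambda X:1000*rot(v[2]).T@(X-np.array([v[0],v[1],v[3]]))
for q in [A(340,307),A(435,274)]:print("cast foot",inv(onz("scene",q,.010+v[3])))
for q in [B(400,190),B(388,280)]:print("cast edge top z17/z27",inv(onz("top",q,.017)),inv(onz("top",q,.027)))
print("cast face by stop",v[5]-78,"gap",v[5]-78-v[4])
# rack
Q=[("top",C(83,28),(33,57,20)),("top",C(405,125),(33,-57,18)),("top",C(348,312),(-33,-57,10)),("top",C(25,213),(-33,57,20)),
("top",C(102,127),(0,30,69)),("top",C(195,154),(0,0,69)),("top",C(284,182),(0,-30,69)),("scene",D(545,49),(0,30,69)),("scene",D(578,97),(0,0,69)),("scene",D(611,145),(0,-30,69)),
("scene",D(553,293),(-25,-35,20)),("scene",D(693,247),(25,-35,20))]
g=lambda v:np.concatenate([proj(n,W(v,m))-q for n,q,m in Q])
r=least_squares(g,[.6,.1,-.3,0],loss="soft_l1");print("rack",r.x);print(g(r.x).reshape(-1,2).round(1).tolist())
E
python3 fit.py
```

```text
post [ 0.4354 -0.0051  0.0622] res px [-0.0829  0.0135  0.056  -0.0774]
tab [ 0.4287 -0.0407  0.0624] res px [-0.1175  0.0206  0.0815 -0.1122]
sA [0.5205 0.3102 0.0678] res px [ 0.0451 -0.0036 -0.0246  0.0351]
sB [0.5113 0.2803 0.0689] res px [ 0.1139 -0.0098 -0.0631  0.0898]
sC [0.5021 0.2516 0.0699] res px [ 0.0262 -0.0024 -0.0148  0.021 ]
clamp [  0.5054   0.0045  -0.1883   0.0006 -49.5443  61.7794 -24.215 ]
[[-0.5, 0.1], [0.0, 0.4], [-0.7, 0.2], [-0.1, 0.4], [0.9, -0.5], [0.6, -1.2], [0.2, -0.3], [0.2, -0.4], [-0.5, 0.1], [-0.9, 0.8], [2.6, 4.3], [-0.1, -1.0], [-0.1, -0.7], [-0.7, 0.1], [0.3, -0.2], [-0.9, -0.1], [0.5, 1.3]]
cast foot [-26.8605 -13.6228  10.    ]
cast foot [  9.1378 -18.5291  10.    ]
cast edge top z17/z27 [  8.7433 -18.2181  16.4322] [  7.5178 -16.6331  26.4322]
cast edge top z17/z27 [-21.5836 -18.9794  16.4322] [-22.4843 -17.3863  26.4322]
cast face by stop -16.22058356170323 gap 33.32372852639838
rack [ 0.5112  0.2809 -0.3037 -0.0001]
[[0.1, -0.1], [0.0, -0.1], [0.1, 0.2], [-0.3, 0.1], [0.2, 0.1], [-0.3, 0.1], [-0.2, 0.0], [0.1, -0.2], [-0.1, -0.1], [-0.1, 0.2], [0.4, -0.2], [0.3, 0.3]]
```

```bash
cat > rob.py <<'E'
from geo import *
from station import arm
from scipy.spatial.transform import Rotation as Ro
RACK=(np.array([.5112,.2809]),-.3037); CL=(np.array([.5054,.0045]),-.188)
def w(fr,x,y,z):
    o,a=fr;return np.r_[o+rot(a)[:2,:2]@np.array([x,y])/1000,z]
def down(a):
    y=np.array([np.cos(a),np.sin(a),0]);z=np.array([0,0,-1.]);return Ro.from_matrix(np.c_[np.cross(y,z),y,z]).as_quat()
OFF=4.5  # pads sit this far to -y of the shim's middle
def tell(*a): print(*a,"t=%.1f"%arm.read_time(),"F",np.round(arm.read_ft_force(),1),"open %.3f"%arm.read_opening(),"ff",np.round(arm.read_finger_force(),1))
def move(yr,yc,fl,zg=.108):
    """shim from rack slot yr to clamp lane y yc"""
    qr,qc=down(RACK[1]+fl),down(CL[1]+fl)
    arm.movep(w(RACK,0,yr-OFF,.19),qr); arm.line_to(w(RACK,0,yr-OFF,zg),.2)
    arm.move_gripper(.45,30); tell("grasp")
    arm.line_to(w(RACK,0,yr-OFF,.20),.15); tell("lifted")
    arm.movep(w(CL,0,yc-OFF,.20),qc)
    arm.line_to(w(CL,0,yc-OFF,zg+.012),.2); arm.line_to(w(CL,0,yc-OFF,zg+.0057),.03); tell("down")
E
python3 - <<'E'
from rob import *
for fl in (0,np.pi):
    for p,q in [(w(RACK,0,-34.5,.19),down(RACK[1]+fl)),(w(RACK,0,-4.5,.108),down(RACK[1]+fl)),(w(CL,0,-30,.2),down(CL[1]+fl)),(w(CL,0,-43,.113),down(CL[1]+fl))]+[(w(CL,-68,-40,z),down(CL[1]+fl-np.pi/2)) for z in (.16,.102)]:
        s=arm.ik(p,q);print(p.round(3),None if s is None else np.round(s,2))
E
```

```text
[0.501 0.248 0.19 ] [-0.71  0.63  0.34  1.83 -0.3   0.73 -0.52]
[0.51  0.277 0.108] [-0.7   0.77  0.26  1.82 -0.33  0.59 -0.54]
[ 0.5   -0.025  0.2  ] [-0.25  0.55  0.38  1.98 -0.32  0.67  0.15]
[ 0.497 -0.038  0.113] [-0.11  0.69  0.22  2.04 -0.32  0.44  0.16]
[ 0.431 -0.022  0.16 ] [-0.33  0.57  0.48  2.2  -0.55  0.49 -1.18]
[ 0.431 -0.022  0.102] [-0.19  0.67  0.28  2.23 -0.58  0.31 -1.17]
[0.501 0.248 0.19 ] [-0.24  0.64 -0.41  1.81  0.35  0.76  2.01]
[0.51  0.277 0.108] [-0.3   0.79 -0.38  1.8   0.46  0.64  1.89]
[ 0.5   -0.025  0.2  ] [ 0.25  0.55 -0.36  1.96  0.3   0.68  2.66]
[ 0.497 -0.038  0.113] [ 0.28  0.7  -0.38  2.03  0.52  0.5   2.47]
[ 0.431 -0.022  0.16 ] [ 0.01  0.53 -0.01  2.19  0.01  0.43  1.37]
[ 0.431 -0.022  0.102] [ 0.04  0.65 -0.06  2.22  0.14  0.27  1.24]
```

Run:
```python
from rob import *
from station import snapshot
import cv2
move(-30,-25.5,0)
cut=lambda im,x0,y0,x1,y1,k:cv2.resize(im[y0:y1,x0:x1],None,fx=k,fy=k,interpolation=cv2.INTER_CUBIC)
a=cut(snapshot("scene"),264,210,376,328,5);b=snapshot("top")[190:270,300:400];b=cv2.resize(b,None,fx=2.3,fy=2.3)
o=np.zeros((600,800,3),np.uint8);o[:a.shape[0],:a.shape[1]]=a;o[:b.shape[0],565:565+b.shape[1]]=b
cv2.imwrite("pics/d.png",o)
```

```text
grasp t=2.8 F [-0.6 -0.9  6.8] open 0.580 ff 31.6
lifted t=3.6 F [ 0.   0.  -1.2] open 0.581 ff 31.4
down t=5.5 F [1.1 0.2 1.7] open 0.579 ff 32.5
```

View pics/d.png

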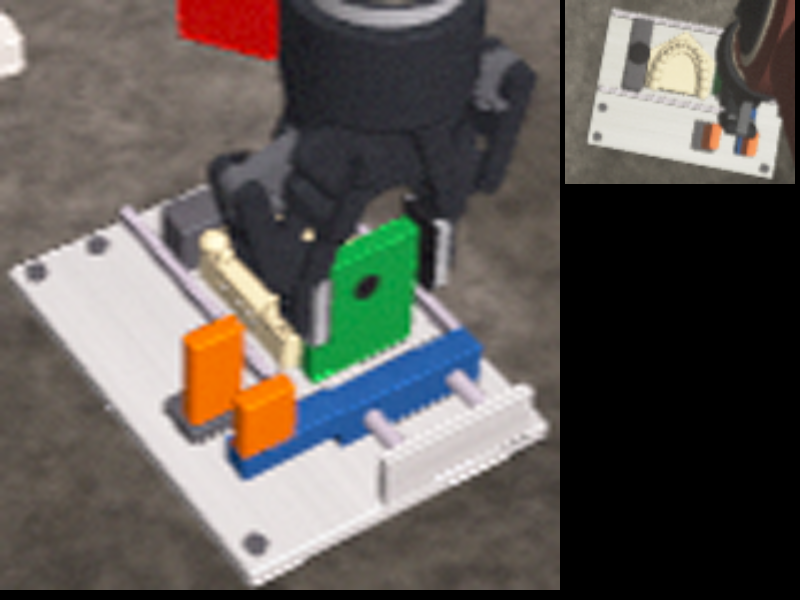

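The shim is upright in the gap between cast and jaw. Its front-left foot is near (327,286) in the scene view, and the contact force is small. I'll release it and fetch the second one.

Run:
```python
from rob import *
from station import snapshot
import cv2
for q in [(327,286),(346,278.5)]:
    print("foot in clamp frame",1000*rot(CL[1]).T@(onz("scene",q,.012)-np.r_[CL[0],0]))
arm.move_gripper(.70); p=arm.read_tool_pos(); arm.line_to([p[0],p[1],.20],.15); tell("released")
arm.move_gripper(.85)
move(0,-38.5,0)
cut=lambda im,x0,y0,x1,y1,k:cv2.resize(im[y0:y1,x0:x1],None,fx=k,fy=k,interpolation=cv2.INTER_CUBIC)
a=cut(snapshot("scene"),264,210,376,328,5);b=cv2.resize(snapshot("scene")[170:240,220:285],None,fx=3.5,fy=3.5)
o=np.zeros((600,800,3),np.uint8);o[:a.shape[0],:a.shape[1]]=a;o[:b.shape[0],565:565+b.shape[1]]=b
cv2.imwrite("pics/e.png",o)
```

```text
foot in clamp frame [-21.06280602 -29.32474331  12.        ]
foot in clamp frame [ 23.40872142 -33.36370135  12.        ]
released t=6.6 F [-1.  -0.6  0.1] open 0.699 ff 0.0
grasp t=8.9 F [0.1 0.4 7.6] open 0.582 ff 31.7
lifted t=9.7 F [-0.   0.1 -0.7] open 0.582 ff 31.3
down t=11.8 F [1.2 1.1 4.4] open 0.581 ff 31.8
```

View pics/e.png

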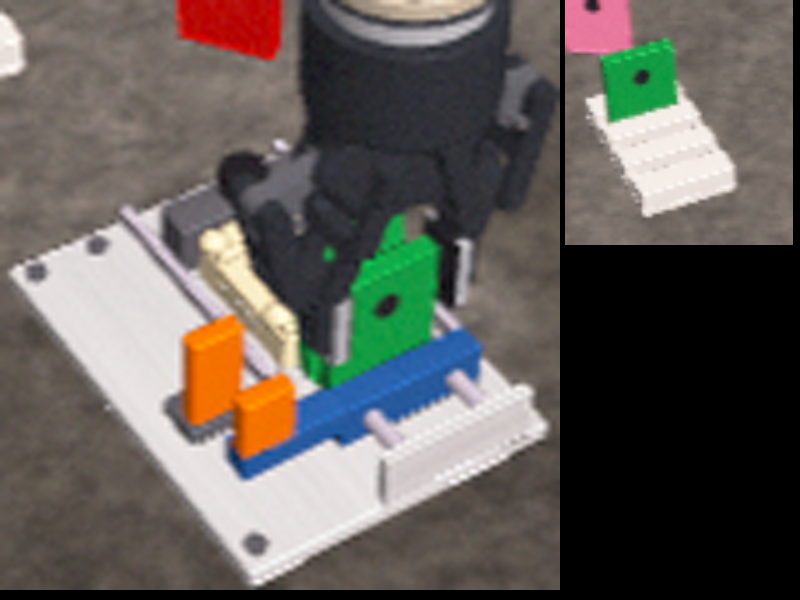

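Both shims stand upright in the gap and one stays in the rack at about (235,193). I'll release the second one, then pinch tab and post.

Run:
```python
from rob import *
from station import snapshot
import cv2
arm.move_gripper(.70); p=arm.read_tool_pos(); arm.line_to([p[0],p[1],.20],.15); tell("released")
arm.move_gripper(1.0)
ey=rot(CL[1])[:2,1]; ex=rot(CL[1])[:2,0]
c=np.array([.4354,-.0051])-ey*.012
q=down(CL[1]-np.pi/2)
arm.movep(np.r_[c,.19],q); arm.line_to(np.r_[c,.125],.2); arm.line_to(np.r_[c,.102],.06); tell("at tab")
arm.move_gripper(.25,20); tell("pinch20")
F=arm.read_ft_force();print("Fx,Fy clamp",F[:2]@ex,F[:2]@ey)
arm.move_gripper(.25,50); tell("pinch50")
F=arm.read_ft_force();print("Fx,Fy clamp",F[:2]@ex,F[:2]@ey,"tool",arm.read_tool_pos())
cut=lambda im,x0,y0,x1,y1,k:cv2.resize(im[y0:y1,x0:x1],None,fx=k,fy=k,interpolation=cv2.INTER_CUBIC)
cv2.imwrite("pics/f_t.png",snapshot("top"))
a=cut(snapshot("scene"),264,210,376,328,4);b=cut(snapshot("top"),300,190,400,270,3)
o=np.zeros((480,760,3),np.uint8);o[:a.shape[0],:a.shape[1]]=a;o[:b.shape[0],455:455+b.shape[1]]=b
cv2.imwrite("pics/f.png",o)
```

```text
released t=12.9 F [-0.3 -0.1 -0.5] open 0.697 ff 0.0
at tab t=15.4 F [-0.1 -0.3  0.2] open 0.998 ff 0.0
pinch20 t=15.9 F [-0.8 -0.5  6.8] open 0.387 ff 21.8
Fx,Fy clamp -0.6664023373752068 -0.6189443613738823
pinch50 t=16.1 F [-0.   0.6  8.1] open 0.377 ff 49.1
Fx,Fy clamp -0.14604783179918743 0.5816034604747711 tool [ 0.43357153 -0.01663259  0.10274216]
```

View pics/f.png

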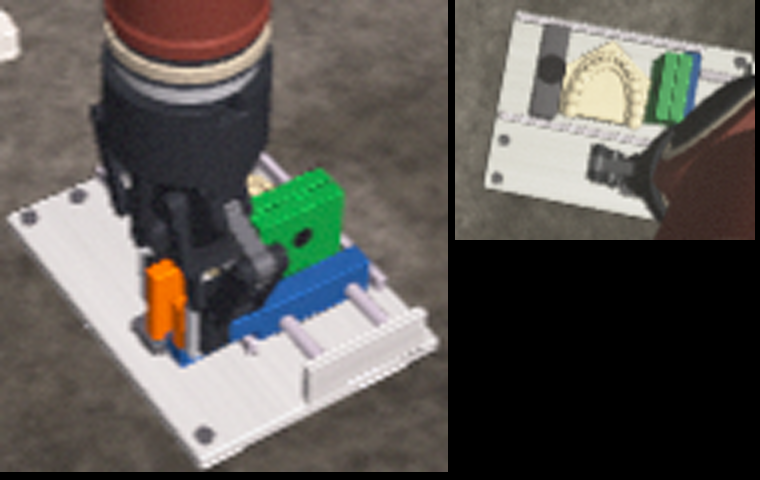

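The final view shows both shims upright and pressed together against the cast, with the jaw against them and tab and post pinched. The measured width is about 32.5 mm, against 30 mm at the jaw's end stop, so the stack is what stops the jaw. That stroke of about 13.4 mm also matches the fitted gap of 33.3 mm minus 20 mm. I'll check that it holds steady, then hand in.

Run:
```python
from rob import *
from station import ticket
arm.pause(1.0); tell("hold"); 
if .36<arm.read_opening()<.40 and arm.read_finger_force()>40: print(ticket.finish_job())
```

```text
hold t=17.3 F [0.3 1.3 7.1] open 0.379 ff 49.1
the job is handed in; nothing more can be done
None
```

I stood two green shims in the gap and handed the job in at about 17 s with the jaw still squeezed shut at about 50 N; its reading held steady over a 1 s check, the stack stops it short of its end stop, and the third shim is still in the rack.

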